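# Scrap the dead rear light in the pedal bin

### The arm

A 6-joint arm with a two-finger parallel gripper is mounted at the origin on the work surface. World frame = base frame: x ahead of the robot, y to its left, z up, the work surface at z = 0. Lengths are in m, angles in degrees, forces in N, time in s.
With the tool pointing down it reaches from about 0.375 to 0.9 m from the base axis. Payload 3.1 kg.
Tool frame: the origin (TCP) lies at the very end of the fingers, on their centre line; the grasp point (between the pads) lies 19 mm behind it; z points along the fingers, y is the line along which they close (so a half turn about z gives the same grasp; the last joint's range is limited). The gripper opens to 87 mm and grips with 3 to 60 N. Pads are 19 mm wide; open, the fingers measure 117 mm over their backs; the gripper's body (75 mm by 190 mm) begins 51 mm behind the grasp point.
Start: joints at [-78.524, 30.224, 82.088, -0, 67.689, -10.227], TCP at [0.231, -0.581, 0.223] pointing down, gripper open.
Joint ranges: [-176.69, 176.69], [-43.24, 126.21], [12.49, 139.97], [-82, 262], [0, 151.66], [-163.58, 163.58]. Speed limits (degrees/s): [159.86, 159.86, 180, 180, 180, 180].

### API

Orientations are given as a 3x3 rotation matrix whose columns are the frame's x, y, z axes.
In Python, from rig import readout, cams, bot gives the robot as it stands.
- The arm moves only by the shell command python3 -m inch 'ROWS'. ROWS is JSON, a list of rows, each a list of 5 numbers: the shift along the world's x, y, z in cm, then the turn about the world's z in degrees, then the finger opening in cm, from 0 to 8.7. In form: [[dx, dy, dz, twist, fingers], ...]. A call has 1 to 10 rows; each row is the pose to reach, as a shift and turn from the pose commanded when the call began; what a row does not reach only later rows make up. A row lasts 1/12 s, in which the tool goes at most 41.7 mm and 7.16 degrees, less where a joint would pass 70% of its speed; a pose out of reach is approached as far as the arm can. A call with a gripper value outside its range is refused whole. The fingers move at their own pace and stop on an object; the grip force is fixed at half the most. Time passes only in rows, so rows that repeat a pose let the fingers close. It gives the time, the measured TCP pose, the force, the opening and the grip force at its end, in the units of the state.
- readout.read_state(): the state, without advancing time (a new reading comes with each control period).
- cams.capture(name): name is "side" or "top" or "wrist"; returns a dict with "image" (400x640x3 uint8, blue, green, red), "intrinsics" (3x3 intrinsics, pixels), "k1" (the pictures are not rectified: a ray, as slopes to the right and down, at radius r is drawn at 1 + k1 r^2 times it, then the intrinsics apply), "xyz" and "rotation" of the camera in the world; the wrist camera has in their place "tool_from_camera" (4x4, takes a point from camera to tool coordinates, whose origin is the TCP and whose axes are the flange's). Camera axes: x right, y down, z forward; pixel columns grow to the right and rows downward; lengths in m; the calibration is good to about 2 mm. A picture is of the moment at which its call begins: read the wrist's pose just before it. There is no depth.
- bot.hand_in(): hands the job in; it is judged then, once.
The state is a dict: "time_s": time; "joint_positions": joint angles; "qvel": joint speeds; "tau": joint torques, N m; "position": TCP position; "tcp_rot": TCP orientation; "force": force on the tool from outside, world axes, zero at the start; "moment": the same for the moment, N m; "opening": opening from 0.0 (shut) to 1.0 (fully open); "grasp_force": force on a finger pad.
Only numpy, scipy, OpenCV 4.12 (cv2) and the standard library are available. Lean on these libraries where they do the work, as an engineer would, in place of code of your own. Each camera call takes 0.05 s, during which the arm holds its last target. There are 200 camera calls.

### The job

The rear bicycle light with the red lens is dead: throw it away in the small blue pedal bin. Press the bin's pedal all the way down to its stop so that the yellow lid swings up and stays open, let the pedal spring back, put the red-lensed light in the bin, then push the lid over so that it is fully shut again. Leave the white-lensed light, the bell and everything else where they are.

Things in the scene. Friction and masses are not known exactly. Their poses are not given: they have to be found in the camera images.
- bin: Blue steel countertop pedal bin, screwed to the table. 100 mm deep (its x) x 150 mm wide (its y) x 115 mm high, walls 4 mm, inner floor 30 mm above the table. Origin: centre of its underside, on the table; z up; the front with the pedal faces its -x, the lid hinge runs along y at the back (x = +53 mm, 115.5 mm up). A 190 mm long, 4 mm high fixing strap shows at both sides.
- bin_mouth (a point): Centre of the bin's open top, 115 mm above the table, axes as the bin's. The opening is 92 mm (x) x 142 mm (y).
- pedal_pad (a point): Centre of the top face of the white, black-ribbed pedal pad (44 mm along the bin's x, 56 mm along y, 8 mm thick) on a steel tongue at the foot of the bin's front; it lies about 124 mm in front (-x) of the bin's origin and moves with the pedal: top about 45 mm above the table at rest, about 18 mm at the stop. Before pressing, the pad slopes up away from the bin by 0.2 rad.
- pedal (a joint): Pedal angle: 0 at rest (up), 0.32 rad at its stop (fully down); hinge along the bin's y, 85 mm behind the pad centre, 24 mm above the table. A spring brings it back up; with the lid's weight it takes about 6 to 7 N at the pad all the way down; the stop itself is firm and stands 20 N. Pressing it swings the lid 5.3 times as far; only a press to the stop tips the lid past upright, short of that it falls shut again.
- lid (a joint): Lid angle: 0 shut, 1.85 rad fully open (leaning back a little past upright). Swings freely with a soft damper: beyond upright it stays open by its own weight when the pedal is released, pushed forward past upright (below about 1.5 rad) it falls shut by itself.
- lid_edge (a point): Middle of the free edge of the yellow lid (110 mm x 156 mm x 5 mm plate, 120 g), 112 mm from the lid's hinge line. Shut, it lies 119 mm above the table, 59 mm in front of the bin's origin; fully open, it stands about 222 mm above the table, about 87 mm behind the bin's origin.
- rear_light_center (a point): Centre (17 mm above the table) of the dead rear light: round black hard-silicone body 40 mm in diameter, 34 mm high, with a RED lens on top, 45 g, standing lens up. z up. Two strap ears, 12 mm wide and 6 mm high, stick out at its foot along its x to 58 mm overall; grip it across its y.
- front_light_center (a point): Centre of the good front light, the same shape and size but with a WHITE lens; to be left alone.
- bell: Chrome bicycle bell, dome 54 mm in diameter, 33 mm high; origin at the centre of its underside; to be left alone.
- multitool: Red folding multitool, 85 x 28 x 18 mm, lying on the table; origin at the centre of its underside; to be left alone.
- spoke_key: Flat steel spoke key, 55 mm long, 6 mm thick, lying on the table; origin under its round head; to be left alone.
- tyre_lever: Orange tyre lever, 118 x 16 x 9 mm, lying on the table; origin at the middle of its underside; to be left alone.
- oil_bottle: Small oil bottle, 44 mm in diameter, 120 mm high, standing on the right side of the table; origin at the centre of its underside; to be left alone.
Mind the look-alikes: they are no part of the job. Leave any green look-alike of the part that bears rear_light_center alone.

How it is judged:
By the outcome, as a careful person would: the job done as asked, in the order asked, and still so for the second after the job is handed in, with the robot touching nothing.
It also fails if it takes over 64 s, if anything falls off the work surface, if the arm or the gripper's body presses on something with over 40 N, if the wrist force passes 120 N, or if a joint passes its speed limit or range.

## Working session

There is one attempt and no reset: what is moved stays moved. The work goes in short steps, Python scripts to look and compute and a shell command to move; the robot and the scene stay as the last step left them, time stands still between calls to the robot, and variables do not carry over. Pictures are saved under pics/ and viewed, at most 10 in all, crops included, and the job is handed in when it is done.

```bash
mkdir -p pics; cat > h.py <<'E'
import numpy as np, cv2, pickle
from rig import readout, cams, bot
def shot(name,fn):
    s=readout.read_state(); c=cams.capture(name)
    if name=="wrist":
        T=np.array(c["tool_from_camera"]);R=np.array(s["tcp_rot"])
        c["rotation"]=R@T[:3,:3]; c["xyz"]=np.array(s["position"])+R@T[:3,3]
    cv2.imwrite(f"pics/{fn}.png",c["image"]); pickle.dump(c,open(f"pics/{fn}.pkl","wb")); return c
def load(fn): return pickle.load(open(f"pics/{fn}.pkl","rb"))
def pt(c,u,v,z):
    K=np.array(c["intrinsics"],float);k=c["k1"]
    d=cv2.undistortPoints(np.array([[[u,v]]],float),K,np.array([k,0,0,0,0.]))[0,0]
    r=np.array(c["rotation"])@np.array([d[0],d[1],1]); o=np.array(c["xyz"])
    return o+r*(z-o[2])/r[2]
def pix(c,P):
    R=np.array(c["rotation"]);q=R.T@(np.array(P)-np.array(c["xyz"]))
    return cv2.projectPoints(q[None],np.zeros(3),np.zeros(3),np.array(c["intrinsics"],float),np.array([c["k1"],0,0,0,0.]))[0][0,0]
E
python3 - <<'E'
from h import *
for n in("top","side"):
    c=shot(n,n+"1"); print(n,c["xyz"],np.array(c["rotation"]).round(3).tolist(),c["k1"])
E
```

```text
top [ 0.37312285 -0.05761657  1.29277777] [[-0.01, -0.995, 0.096], [-1.0, 0.008, -0.024], [0.023, -0.096, -0.995]] 0.020620046188701707
side [-0.06507512  0.70695159  0.92133603] [[-0.825, -0.357, 0.437], [-0.564, 0.539, -0.626], [-0.012, -0.763, -0.646]] -0.01766633993674948
```

View pics/top1.png

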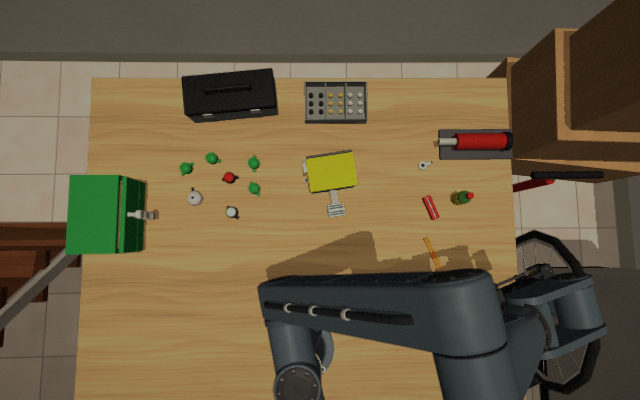

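View pics/side1.png

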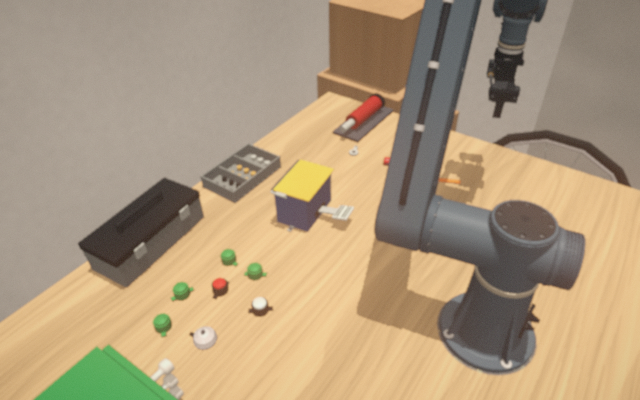

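Top view: the red-lensed light is at (229,177). Things it could be mistaken for are the green look-alikes at (186,168), (212,158), (254,163) and (254,188), the white light at (232,212) and the bell at (194,198). The blue bin with the yellow lid is at (331,172), with its pedal at (336,210). The green bin at the left is not the target. I choose the red one and check it in a close crop.

```bash
python3 - <<'E'
from h import *
c=load("top1")
im=c["image"][142:226,168:368]; cv2.imwrite("pics/crop1.png",cv2.resize(im,None,fx=4,fy=4,interpolation=cv2.INTER_CUBIC))
E
```

```text
(no output)
```

View pics/crop1.png

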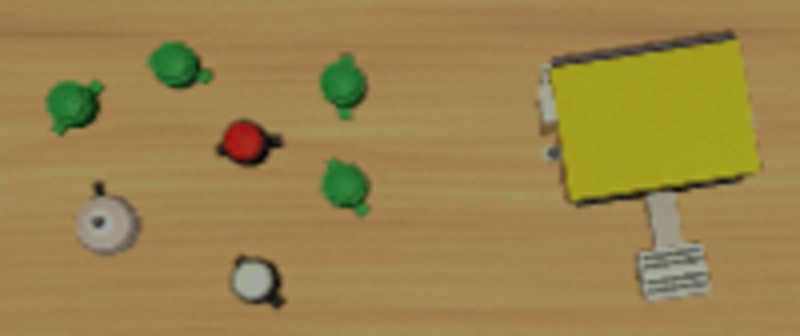

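The crop shows one red lens at crop (245,142), with ears at (220,150) and (281,142). The pad corners are (638,251), (704,244), (709,291) and (646,299). The lid corners are (551,66), (737,40), (760,172) and (577,203).

```bash
python3 - <<'E'
from h import *
c=load("top1")
f=lambda x,y,z: pt(c,x/4+168-.375,y/4+142-.375,z)
P=lambda a:np.array(a).round(4)
lid=[f(*q,.12) for q in[(551,66),(737,40),(760,172),(577,203)]]
print("lid",P(lid),P(np.mean(lid,0)),[np.linalg.norm(lid[i]-lid[(i+1)%4]).round(3) for i in range(4)])
pad=[f(*q,.045) for q in[(638,251),(704,244),(709,291),(646,299)]]
print("pad",P(pad),P(np.mean(pad,0)),[np.linalg.norm(pad[i]-pad[(i+1)%4]).round(3) for i in range(4)])
lc=np.mean(lid,0);pc=np.mean(pad,0)
d=lc-pc; print("dir from pad",np.degrees(np.arctan2(d[1],d[0])),np.linalg.norm(d[:2]), "lidside",[np.degrees(np.arctan2(*(lid[i]-lid[j])[1::-1])) for i,j in((0,3),(1,2))], np.degrees(np.arctan2(*(lid[0]-lid[1]+lid[3]-lid[2])[1::-1])))
print("red",P(f(245,142,.034)),"ears",P(f(220,150,.005)),P(f(281,142,.005)))
for n,q in dict(g1=(345,188),g2=(343,84),g3=(175,65),white=(254,281),bell=(106,224)).items(): print(n,P(f(*q,.03)))
s=readout.read_state();print(s["position"],np.array(s["tcp_rot"]).round(3).tolist(),s["force"],s["time_s"])
c=load("side1")
for z,q in((.034,(220,284)),(.034,(260,302)),(.045,(341,212))): print(pt(c,*q,z).round(3))
E
```

```text
lid [[ 0.6284 -0.0194  0.12  ]
 [ 0.6492 -0.1705  0.12  ]
 [ 0.5408 -0.1873  0.12  ]
 [ 0.5167 -0.0397  0.12  ]] [ 0.5838 -0.1042  0.12  ] [np.float64(0.153), np.float64(0.11), np.float64(0.15), np.float64(0.114)]
pad [[ 0.4843 -0.0902  0.045 ]
 [ 0.4899 -0.1466  0.045 ]
 [ 0.4497 -0.1503  0.045 ]
 [ 0.4434 -0.0966  0.045 ]] [ 0.4668 -0.1209  0.045 ] [np.float64(0.057), np.float64(0.04), np.float64(0.054), np.float64(0.041)]
dir from pad 8.140732244686435 0.11813858343122145 lidside [np.float64(10.312822318292165), np.float64(8.822001263689769)] 98.54330594152421
red [0.5819 0.2461 0.034 ] ears [0.5797 0.2748 0.005 ] [0.5866 0.2218 0.005 ]
g1 [0.5421 0.1611 0.03  ]
g2 [0.6329 0.1636 0.03  ]
g3 [0.6502 0.308  0.03  ]
white [0.4625 0.2377 0.03  ]
bell [0.5124 0.3637 0.03  ]
[ 0.23100756 -0.58002182  0.22165712] [[0.929, 0.37, -0.0], [0.37, -0.929, 0.002], [0.0, -0.002, -1.0]] [0.74142574 0.48423442 0.3160399 ] 0.1
[0.573 0.258 0.034]
[0.458 0.245 0.034]
[ 0.466 -0.11   0.045]
```

Measured sizes match the description (lid 152×112, pad 56×41, ear span 54, bin yaw ≈8.7°, origin ≈(0.588,-0.103)). Next I move above the pedal pad at about (0.465,-0.121), with a twist of -13°.

```bash
python3 -m inch '[[23.4,45.9,0,-13,0],[23.4,45.9,0,-13,0],[23.4,45.9,0,-13,0],[23.4,45.9,0,-13,0],[23.4,45.9,0,-13,0],[23.4,45.9,0,-13,0],[23.4,45.9,0,-13,0],[23.4,45.9,0,-13,0],[23.4,45.9,0,-13,0],[23.4,45.9,0,-13,0]]'
```

```text
time_s: 0.93
position: [0.4207, -0.2074, 0.2224]
tcp_rot: [[0.989, 0.151, -0.0], [0.151, -0.989, 0.0], [-0.0, -0.0, -1.0]]
force: [1.6, -0.8, 0.8]
opening: 0.328
grasp_force: 0.0
```

```bash
python3 -m inch '[[4.4,8.7,0,0,0],[4.4,8.7,0,0,0],[4.4,8.7,0,0,0],[4.4,8.7,0,0,0],[4.4,8.7,-4,0,0],[4.4,8.7,-4,0,0]]'; python3 - <<'E'
from h import *
c=shot("wrist","w1"); s=readout.read_state(); print(s["position"],s["force"])
print(pix(c,[.465,-.121,.045]), pix(c,[*s["position"][:2],.045]))
E
```

```text
time_s: 1.43
position: [0.4609, -0.1211, 0.1781]
tcp_rot: [[0.988, 0.152, -0.01], [0.152, -0.988, 0.005], [-0.009, -0.006, -1.0]]
force: [-2.3, 0.4, -1.3]
opening: 0.008
grasp_force: 0.0
[ 0.46138794 -0.12164349  0.17992071] [ 0.41907312 -0.40239234  0.56707705]
[323.59871672 185.05912043] [323.68207797 188.74937829]
```

View pics/w1.png

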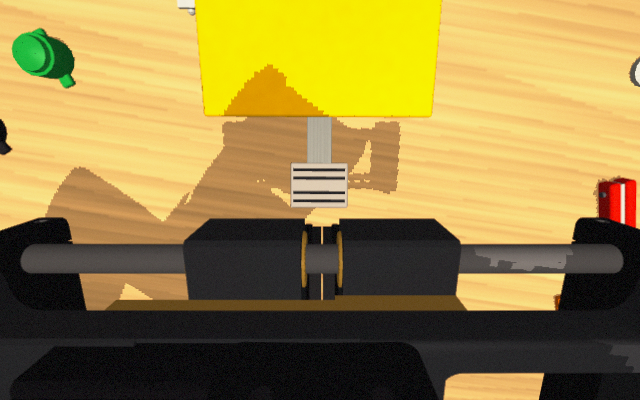

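The wrist view shows the pad centre at pixel (319.5,186), 4 px left of the prediction, so I correct +4 mm in y. The lid edges line up with the tool. I descend to the pad.

```bash
python3 -m inch '[[0.2,0.4,-4,0,0],[0.2,0.4,-8,0,0],[0.2,0.4,-11,0,0],[0.2,0.4,-12.5,0,0],[0.2,0.4,-13.3,0,0],[0.2,0.4,-13.8,0,0],[0.2,0.4,-14.3,0,0],[0.2,0.4,-14.8,0,0]]'
```

```text
time_s: 2.15
position: [0.4651, -0.1192, 0.0363]
tcp_rot: [[0.988, 0.152, -0.002], [0.152, -0.988, -0.0], [-0.002, -0.0, -1.0]]
force: [-6.7, -2.2, 10.3]
opening: 0.006
grasp_force: 4.9
```

```bash
python3 -m inch '[[0,0,-0.3,0,0],[0,0,-0.6,0,0],[0,0,-0.9,0,0],[0,0,-1.2,0,0],[0,0,-1.4,0,0],[0,0,-1.5,0,0],[0,0,-1.5,0,0],[0,0,-1.5,0,0]]'
```

```text
time_s: 2.82
position: [0.4657, -0.119, 0.0212]
tcp_rot: [[0.989, 0.151, -0.001], [0.151, -0.989, -0.0], [-0.001, 0.0, -1.0]]
force: [-3.8, -0.7, 4.6]
opening: 0.004
grasp_force: 2.6
```

```bash
python3 -m inch '[[0,0,-0.1,0,0],[0,0,-0.2,0,0],[0,0,-0.3,0,0],[0,0,-0.3,0,0],[0,0,-0.3,0,0],[0,0,-0.3,0,0],[0,0,-0.3,0,0]]'
```

```text
time_s: 3.4
position: [0.4659, -0.119, 0.0187]
tcp_rot: [[0.988, 0.152, -0.0], [0.152, -0.988, -0.001], [-0.0, 0.001, -1.0]]
force: [-5.8, -1.3, 15.2]
opening: 0.004
grasp_force: 8.1
```

Force has risen sharply to 15 N at z≈18.7 mm, so the pedal is at its stop. I hold briefly and check the lid.

```bash
python3 -m inch '[[0,0,0,0,0],[0,0,0,0,0],[0,0,0,0,0],[0,0,0,0,0]]'; python3 - <<'E'
from h import *
c=shot("side","s2"); cv2.imwrite("pics/s2c.png",cv2.resize(c["image"][100:270,230:450],None,fx=3,fy=3,interpolation=cv2.INTER_CUBIC))
E
```

```text
time_s: 3.73
position: [0.4659, -0.119, 0.0187]
tcp_rot: [[0.988, 0.152, -0.0], [0.152, -0.988, -0.001], [-0.0, 0.001, -1.0]]
force: [-7.3, -1.4, 14.4]
opening: 0.004
grasp_force: 8.1
```

View pics/s2c.png

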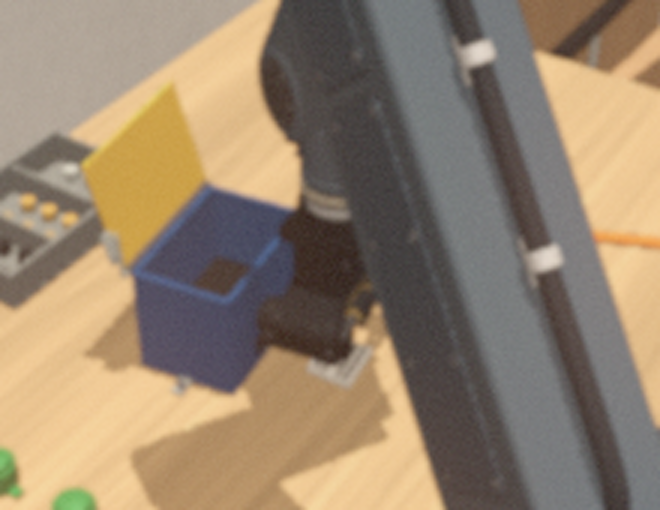

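The lid is up and leaning back past upright, and the bin mouth is open. I lift straight off the pedal, then head to the red light.

```bash
python3 -m inch '[[0,0,1,0,0],[0,0,3,0,0],[0,0,6,0,0],[0,0,10,0,0],[0,0,14,0,0],[0,0,18,0,0],[0,2,20,6,6.5],[1,5,20,13,6.5],[2,9,20,20,6.5],[3,13,20,27,6.5]]'
python3 -m inch '[[8.4,23.7,0,62,6.5],[8.4,23.7,0,62,6.5],[8.4,23.7,0,62,6.5],[8.4,23.7,0,62,6.5],[8.4,23.7,0,62,6.5],[8.4,23.7,0,62,6.5],[8.4,23.7,0,62,6.5],[8.4,23.7,0,62,6.5],[8.4,23.7,0,62,6.5],[8.4,23.7,0,62,6.5]]'
```

```text
time_s: 4.62
position: [0.4984, 0.0121, 0.219]
tcp_rot: [[0.81, 0.586, 0.006], [0.586, -0.81, -0.001], [0.005, 0.004, -1.0]]
force: [1.2, -0.4, -0.6]
opening: 0.218
grasp_force: 0.0
time_s: 5.45
position: [0.5812, 0.2494, 0.2176]
tcp_rot: [[-0.136, 0.991, 0.003], [0.991, 0.136, 0.001], [0.001, 0.003, -1.0]]
force: [-0.2, -0.5, -0.8]
opening: 0.743
grasp_force: 0.0
```

```bash
python3 -m inch '[[0,0,-4,0,6.5],[0,0,-6,0,6.5],[0,0,-6,0,6.5],[0,0,-6,0,6.5]]'; python3 - <<'E'
from h import *
c=shot("wrist","w2"); s=readout.read_state(); print(s["position"])
print(pix(c,[.582,.246,.034]), pix(c,[*s["position"][:2],.034]))
E
```

```text
time_s: 5.78
position: [0.5803, 0.2483, 0.1563]
tcp_rot: [[-0.132, 0.991, -0.001], [0.991, 0.132, 0.0], [0.0, -0.001, -1.0]]
force: [-0.0, -0.8, 0.8]
opening: 0.747
grasp_force: 0.0
[0.58143385 0.24860978 0.15768211]
[323.65892996 196.5490248 ] [323.43338207 193.79948183]
```

View pics/w2.png

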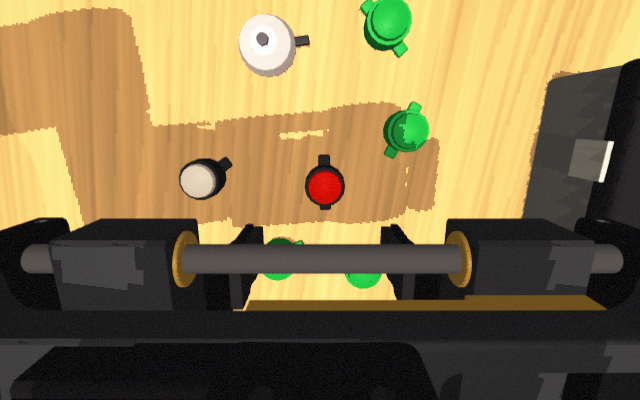

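Wrist view: the red lens is centred at (324.5,187), with ears at (324,160) and (325,207), so the twist is right. It lies about 6 px ahead of the TCP projection.

```bash
python3 - <<'E'
from h import *
c=load("w2"); s=readout.read_state()["position"]
p=pt(c,324.5,187,.034); print(p,p-s, pt(c,324,160,.005),pt(c,325,207,.005))
E
```

```text
[0.58155226 0.25521672 0.034     ] [ 1.18409019e-04  6.60693469e-03 -1.23682113e-01] [0.57832752 0.27683064 0.005     ] [0.58595777 0.22817716 0.005     ]
```

```bash
python3 -m inch '[[0,0.5,-3,0,6.5],[0,0.5,-6,0,6.5],[0,0.5,-9,0,6.5],[0,0.5,-12,0,6.5],[0,0.5,-14,0,6.5],[0,0.5,-15,0,6.5],[0,0.5,-15,0,6.5],[0,0.5,-15,0,6.5]]'
```

```text
time_s: 6.5
position: [0.582, 0.2539, 0.008]
tcp_rot: [[-0.134, 0.991, 0.003], [0.991, 0.134, 0.001], [0.0, 0.003, -1.0]]
force: [-0.7, 0.7, -0.9]
opening: 0.751
grasp_force: 0.0
```

```bash
python3 -m inch '[[0,0,0,0,4],[0,0,0,0,3],[0,0,0,0,3],[0,0,0,0,3],[0,0,0,0,3],[0,0,0,0,3],[0,0,0,0,3],[0,0,0,0,3]]'
```

```text
time_s: 7.17
position: [0.5809, 0.2537, 0.0074]
tcp_rot: [[-0.134, 0.991, 0.001], [0.991, 0.134, 0.0], [0.0, 0.001, -1.0]]
force: [-0.9, 0.8, 4.7]
opening: 0.445
grasp_force: 30.0
```

Gripped at 38.7 mm opening with 30 N. I lift and carry it to above the bin mouth at (0.586,-0.101).

```bash
python3 -m inch '[[0,0,2,0,3],[0,0,5,0,3],[0,0,9,0,3],[0,0,13,0,3],[0,0,17,0,3],[0,0,20,0,3],[0,0,23,0,3],[0,0,23,0,3]]'
python3 -m inch '[[0.4,-2,0,-6,3],[0.4,-5,0,-13,3],[0.4,-9,0,-20,3],[0.4,-13,0,-27,3],[0.4,-17,0,-34,3],[0.4,-21,0,-41,3],[0.4,-25,0,-48,3],[0.4,-29,0,-55,3],[0.4,-32.5,0,-62,3],[0.4,-35.5,0,-69,3]]'
python3 -m inch '[[0,0,0,-7,3],[0,0,0,-14,3],[0,0,0,-19.7,3],[0,0,0,-19.7,3],[0,0,0,-19.7,3],[0,0,0,-19.7,3]]'
python3 - <<'E'
from h import *
c=shot("wrist","w3"); s=readout.read_state(); print(s["position"],np.array(s["tcp_rot"]).round(3).tolist())
for z in(.115,):print(pix(c,[*s["position"][:2],z]))
E
```

```text
time_s: 7.83
position: [0.5841, 0.2546, 0.2436]
tcp_rot: [[-0.134, 0.991, 0.013], [0.991, 0.134, 0.003], [0.001, 0.013, -1.0]]
force: [1.1, -0.4, 0.1]
opening: 0.444
grasp_force: 30.0
time_s: 8.67
position: [0.5835, -0.104, 0.2353]
tcp_rot: [[0.881, 0.474, -0.002], [0.474, -0.881, 0.0], [-0.002, -0.001, -1.0]]
force: [0.2, 0.6, -0.1]
opening: 0.444
grasp_force: 30.0
time_s: 9.17
position: [0.584, -0.1012, 0.2359]
tcp_rot: [[0.987, 0.159, -0.001], [0.159, -0.987, 0.0], [-0.001, -0.001, -1.0]]
force: [0.2, 0.9, -0.9]
opening: 0.444
grasp_force: 30.0
[ 0.58416373 -0.10113888  0.23609241] [[0.987, 0.159, -0.001], [0.159, -0.987, 0.0], [-0.001, -0.0, -1.0]]
[322.2561281  192.86044356]
```

View pics/w3.png

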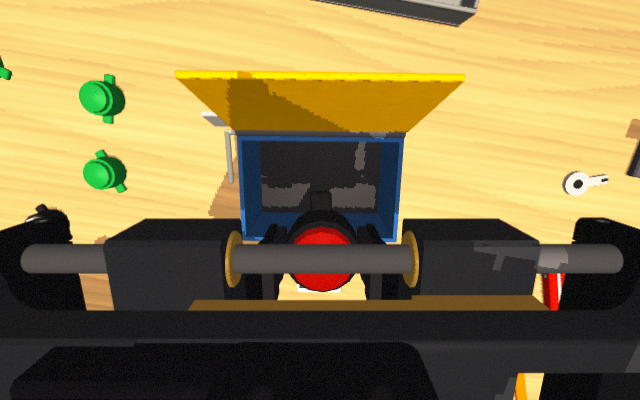

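```bash
python3 - <<'E'
from h import *
c=load("w3"); print(np.array(c["tool_from_camera"]).round(3)[:3,3])
print(np.mean([pt(c,u,v,.115) for u,v in((237,137),(403,137),(398,241),(243,241))],0), [pt(c,u,v,.115).round(3)[:2] for u,v in((237,137),(403,137),(398,241),(243,241))])
E
```

```text
[ 0.065 -0.    -0.163]
[ 0.58548522 -0.0990081   0.115     ] [array([ 0.623, -0.017]), array([ 0.646, -0.164]), array([ 0.548, -0.182]), array([ 0.524, -0.033])]
```

```bash
python3 -m inch '[[-0.4,0.2,-3,0,3],[-0.4,0.2,-6,0,3],[-0.4,0.2,-9,0,3],[-0.4,0.2,-12,0,3],[-0.4,0.2,-14,0,3],[-0.4,0.2,-15.5,0,3],[-0.4,0.2,-15.5,0,3],[-0.4,0.2,-15.5,0,3]]'
python3 -m inch '[[0,0,0,0,6],[0,0,0,0,6],[0,0,0,0,6],[0,0,0,0,6],[0,0,0,0,6],[0,0,0,0,6]]'
python3 -m inch '[[0,0,3,0,6],[0,0,7,0,6],[0,0,11,0,6],[0,0,15,0,6],[0,0,19,0,6],[0,0,22,0,2],[0,0,22,0,0],[0,0,22,0,0],[0,0,22,0,0]]'
python3 - <<'E'
from h import *
c=shot("wrist","w4")
E
```

```text
time_s: 9.88
position: [0.58, -0.0991, 0.0809]
tcp_rot: [[0.987, 0.158, -0.002], [0.158, -0.987, 0.001], [-0.002, -0.001, -1.0]]
force: [-0.4, 0.4, -0.4]
opening: 0.447
grasp_force: 30.0
time_s: 10.38
position: [0.5806, -0.0995, 0.0821]
tcp_rot: [[0.988, 0.157, 0.001], [0.157, -0.988, -0.0], [0.001, 0.0, -1.0]]
force: [-0.3, -0.3, 0.7]
opening: 0.677
grasp_force: 0.0
time_s: 11.13
position: [0.5796, -0.0992, 0.3009]
tcp_rot: [[0.988, 0.156, -0.001], [0.156, -0.988, 0.001], [-0.001, -0.001, -1.0]]
force: [-0.4, -0.2, 0.3]
opening: 0.471
grasp_force: 0.0
```

View pics/w4.png

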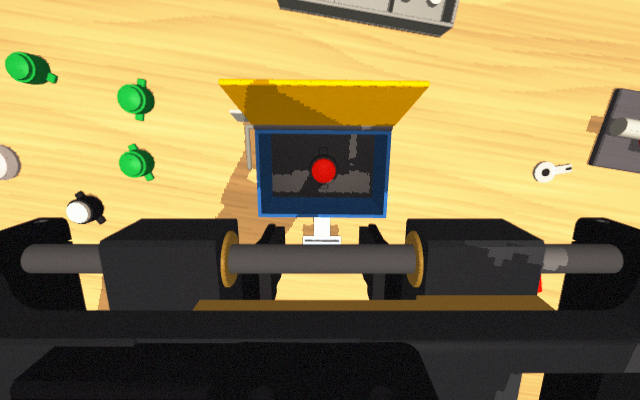

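The red light lies lens-up in the bin at (323,170), and the lid is still open. Next I go over the lid, down behind it, and push it forward.

```bash
python3 -m inch '[[4,0.6,0,0,0],[8,1.2,0,0,0],[12,1.9,0,0,0],[14,2.2,0,0,0],[14,2.2,-3,0,0],[14,2.2,-7,0,0],[14,2.2,-11,0,0],[14,2.2,-11,0,0],[14,2.2,-11,0,0]]'
python3 -m inch '[[-2,-0.3,0,0,0],[-4,-0.6,0,0,0],[-5.2,-0.8,0,0,0],[-6.4,-1,0,0,0],[-7.4,-1.2,0,0,0],[-8.4,-1.3,0,0,0],[-9.4,-1.5,0,0,0],[-10.2,-1.6,0,0,0],[-10.8,-1.7,0,0,0],[-10.8,-1.7,0,0,0]]'
python3 - <<'E'
from h import *
c=shot("side","s5")
E
```

```text
time_s: 11.93
position: [0.7175, -0.0767, 0.1866]
tcp_rot: [[0.988, 0.156, -0.01], [0.156, -0.988, 0.003], [-0.01, -0.004, -1.0]]
force: [0.1, 0.4, 0.4]
opening: 0.007
grasp_force: 0.0
time_s: 12.77
position: [0.6121, -0.0948, 0.1932]
tcp_rot: [[0.988, 0.156, 0.002], [0.156, -0.988, -0.001], [0.002, 0.001, -1.0]]
force: [0.3, 1.0, -0.1]
opening: 0.009
grasp_force: 0.0
```

Next I let the lid fall, rise clear, retreat sideways and look.

```bash
python3 -m inch '[[0,0,0,0,0],[0,0,0,0,0],[0,0,0,0,0],[0,0,0,0,0],[0,0,3,0,0],[0,0,6,0,0],[0,-4,8,0,0],[0,-8,8,0,0],[-2,-12,8,0,0],[-4,-16,8,0,0]]'
python3 -m inch '[[-2,-4,0,0,0],[-4,-8,0,0,0],[-4,-8,0,0,0],[-4,-8,0,0,0],[-4,-8,0,0,0],[-4,-8,0,0,0]]'
python3 - <<'E'
from h import *
c=shot("side","s6");t=shot("top","t6")
a=cv2.resize(c["image"][120:370,120:400],None,fx=2,fy=2)
b=cv2.resize(t["image"][60:260,130:480],(560,320))
b=cv2.resize(t["image"][130:240,160:380],(560,280)); a=cv2.resize(a,(350,312))
o=np.zeros((600,560,3),np.uint8);o[:312,:350]=a;o[315:595]=b; cv2.imwrite("pics/f.png",o)
E
```

```text
time_s: 13.65
position: [0.5762, -0.2497, 0.2721]
tcp_rot: [[0.987, 0.158, 0.002], [0.158, -0.987, -0.001], [0.002, 0.002, -1.0]]
force: [-0.0, -0.4, 0.8]
opening: 0.002
grasp_force: 0.0
time_s: 14.15
position: [0.5361, -0.3267, 0.2713]
tcp_rot: [[0.987, 0.158, -0.0], [0.158, -0.987, 0.001], [0.0, -0.001, -1.0]]
force: [-0.3, 1.1, 0.4]
opening: 0.007
grasp_force: 0.0
```

View pics/f.png

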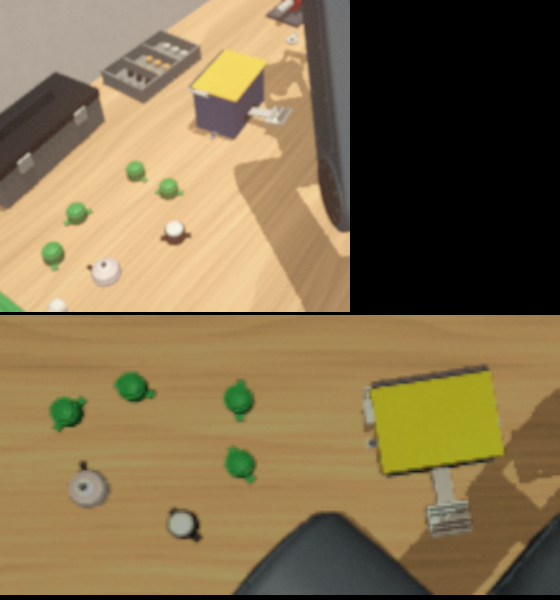

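The lid looks shut, the red light is gone from the table and everything else is in place. One numeric comparison of the lid with the first picture after a short wait, then I hand in.

```bash
python3 -m inch '[[0,0,0,0,0],[0,0,0,0,0],[0,0,0,0,0],[0,0,0,0,0],[0,0,0,0,0],[0,0,0,0,0],[0,0,0,0,0],[0,0,0,0,0],[0,0,0,0,0],[0,0,0,0,0]]'
python3 - <<'E'
from h import *
def m(c):
    h=cv2.cvtColor(c["image"],cv2.COLOR_BGR2HSV)[140:225,290:370]
    k=cv2.inRange(h,(25,150,60),(35,255,255)); return cv2.boundingRect(k),cv2.countNonZero(k),np.argwhere(k).mean(0).round(2)
print(m(load("top1")),m(load("t6")),m(shot("top","t7")))
E
```

```text
time_s: 15.08
position: [0.5355, -0.3282, 0.2716]
tcp_rot: [[0.988, 0.156, 0.0], [0.156, -0.988, 0.0], [0.0, -0.0, -1.0]]
force: [0.3, -0.2, 1.1]
opening: 0.005
grasp_force: 0.0
((15, 12, 53, 41), 1637, array([31.85, 41.25])) ((15, 12, 53, 41), 1641, array([31.85, 41.27])) ((15, 12, 53, 41), 1640, array([31.84, 41.26]))
```

The lid's position matches the first picture, so it is fully shut.

```bash
python3 -c "from rig import bot; print(bot.hand_in())"
```

```text
the job is handed in; nothing more can be done
None
```

The red-lensed light is in the blue pedal bin with the lid fully shut again, nothing else was moved as far as the pictures show, and the job is handed in at about 15 s of the 64 s allowed.

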